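Pack the logger units into the transit locker and bar its gate

ROBOT

A 6-joint arm with a two-finger parallel gripper is mounted at the origin on a cart in front of the work surface, level with it; the furniture and walls round the work are solid. World frame = base frame: x ahead of the robot, y to its left, z up, the work surface at z = 0. Lengths are in m, angles in rad, forces in N, time in s.
With the tool pointing down it reaches from about 0.275 to 0.875 m from the base axis. Payload 12.5 kg.
Tool frame: the origin (TCP) lies on the centre line of the jaws, within the pads' length; the fingertips stand r.finger_overhang ahead of it and the grasp point (between the pads) lies 3 mm ahead of it (r.finger_overhang is the distance from the TCP to the fingertips, in m); z points along the fingers, y is the line along which they close (so a half turn about z gives the same grasp; the last joint's range is limited). The gripper opens to 85 mm and grips with 20 to 120 N. Pads are 22 mm wide; open, the fingers measure 114 mm over their backs; the gripper's body (76 mm by 85 mm) begins 54 mm behind the grasp point. The pads swing forward as they close: fully open they stand 13 mm farther back than shut.
Start: joints at [-1.188, 0.351, 1.652, -0, 1.139, -0.085], TCP at [0.248, -0.491, 0.253] pointing down, gripper open.
Joint ranges: [-2.75, 2.75], [-0.79, 2.1], [0.01, 2.65], [-1.57, 4.71], [0.07, 3.14], [-2.87, 2.87]. Speed limits (rad/s): [2.22, 2.22, 2.79, 3.14, 3.14, 3.14].

INTERFACE

Orientations are given as a unit quaternion [x, y, z, w].
In Python, from cell import r, optics gives the robot as it stands. The module is installed in compiled form; this text tells all that it offers. Calls block until the motion is done:
- r.move_to(position, orientation): joint-space move of the TCP to a pose.
- r.move_linear(position, rot=None, vel=0.15): straight line of the TCP; rot=None keeps the orientation; vel is the mean speed in m/s.
- r.set_joints(angles): joint-space move.
- r.set_gripper(opening, squeeze=None): opening from 0.0 (shut) to 1.0 (fully open); squeeze is the grip in N (None keeps the last); returns when the fingers have stopped.
- r.sleep(seconds).
- r.inverse_kinematics(position, orientation): joint angles nearest the present ones, or None.
- optics.get_image(name): name is "scene" or "side" or "wrist"; returns a dict with "pixels" (400x640x3 uint8, red, green, blue), "depth" (400x640 float32, m along the optical axis (not along the pixel's ray), 0 where there is no reading), "fx", "fy", "cx", "cy" (pixels), "D" ([k1, k2, p1, p2, k3] as OpenCV has them; the pictures are not rectified), "camera_from_world" (4x4, takes a point from world to camera coordinates); the wrist camera has in their place "mount" (4x4, takes a point from camera to tool coordinates, whose origin is the TCP and whose axes are the flange's). Camera axes: x right, y down, z forward; pixel columns grow to the right and rows downward; lengths in m; the calibration is good to about 2 mm. A picture is of the moment at which its call begins: read the wrist's pose just before it.
A pose or a line that the arm cannot do raises r.PlanningError and nothing moves.
- r.hand_in(): hands the job in; it is judged then, once.
Readings, each from a call of its own:
- r.current_t(): time.
- r.current_q(): joint angles.
- r.current_qvel(): joint speeds.
- r.current_effort(): joint torques, N m.
- r.current_tool_pos(): TCP position.
- r.current_ee_rot(): TCP orientation.
- r.current_contact_force(): force on the tool from outside, world axes, zero at the start.
- r.current_torque(): the same for the moment, N m.
- r.current_opening(): opening from 0.0 (shut) to 1.0 (fully open).
- r.current_finger_force(): force on a finger pad.
Only numpy, scipy, OpenCV 4.12 (cv2) and the standard library are available. Lean on these libraries where they do the work, as an engineer would, in place of code of your own. Each camera call takes 0.05 s, during which the arm holds its last target. There are 200 camera calls.

TASK

Pack the logger units for the field trip: lift the locker's bar by its red knob over its catch, swing the gate wide open, past a right angle, and let the bar drop back down; then press the white button on top and take your hand off, so that the drawer springs right out by itself, and lay every black logger unit that is on the bench flat in a bay of its own, lengthwise (front to back) between the rubber buffers. Push the drawer fully home until its latch holds it, and swing the gate shut so that the bar drops fully down behind its catch again; leave the magnet, the meter and the jar where they are.

Things in the scene. Friction and masses are not known exactly. Their poses are not given: they have to be found in the camera images.
- locker: green steel transit locker, 152 deep (x), 296 wide (y), 74 mm high, fixed; origin: centre of underside; front faces its own -x (to the robot), y left, z up. Front face at x = -76 mm, closed by the gate. Catch 14 mm wide at y = -166, 38 to 64 mm before the front face, 64 mm high: a lip with a sloped nose; the lowered bar rides up it and drops in by itself when the gate is pushed shut
- gate (a joint): opening angle of the tube-and-rod gate about the upright hinge at the locker's left front corner, rad: 0 shut, 2.0 fully open; from above it opens clockwise (free end comes towards the robot, then round to the left). 290 mm wide, 6 thick, 7 to 70 mm above the bench. Slight friction: stays where left. With the bar down in its catch it opens no farther than 0.02; the drawer cannot pass it below 1.6
- bar (a joint): lift angle of the gravity bar on the gate, rad: 0 down (level), 0.6 highest; falls back by its own weight (about 1.5 N at the knob) when released. It passes over the catch's lip from about 0.08; 0.16 clears it well
- grip (a point): middle of the round red knob that lifts the bar: a rod 16 mm in diameter, 46 mm long, standing out level from the bar and square to the gate, away from the locker (along the gate's -x), so fingers closing along the gate can take it from above. 56 mm above the bench when down. Moves with the bar and the gate; gate shut, its axes are the locker's
- bar_pivot (a point): pivot of the bar on the gate, 56 mm above the bench (moves with the gate). The bar turns about the line square to the gate; the knob lies 100 mm from it towards the gate's free end and 28 mm out from the gate
- gate_hinge (a point): point on the gate's upright hinge axis, 38 mm above the bench; its axes turn with the gate (gate shut: as the locker's); y points from the gate's free end to the hinge. In these axes the knob (grip) lies at x = -39, y = -200 mm when the bar is down
- gate_edge (a point): middle of the gate's free edge, 294 mm from the hinge axis, 38 mm above the bench
- button_top (a point): centre of the top of the round white push button, 19 mm in diameter, on the locker's top, 86 mm above the bench. Pressing it down 6 to 8 mm (about 4 N) releases the drawer
- button (a joint): how far the button is pressed, m: 0 up, 0.008 fully down; springs back up by itself
- drawer (a joint): how far the drawer is out, m: 0 latched shut, 0.13 fully out (along the locker's -x), -0.005 pushed against its stop. A spring (4 N shut, 2.8 N out) drives it out when the button is pressed; pushing it in beyond 0 (about 6 N) makes the latch snap and hold it at 0 to 0.001
- drawer_face (a point): middle of the outside of the drawer's grey upright front, a plate 284 mm wide, 10 to 66 mm above the bench (this point 40 mm above it); 10 mm proud of the locker; push here along the locker's +x to shut the drawer
- bay_1 (a point): right-hand bay of the drawer: point on its floor, 16 mm above the bench, for a unit's centre (moves with drawer; axes as the locker's). A unit lies along the locker's x, either way, between domed rubber buffers, 14 mm high, 38 mm before and behind this point, with 3.5 mm play each side, room for fingers beside its middle. Free length 131. Bays 63 mm apart along y; 25 mm between units
- bay_2 (a point): second-from-right bay of the drawer: point on its floor, 16 mm above the bench, for a unit's centre (moves with drawer; axes as the locker's). A unit lies along the locker's x, either way, between domed rubber buffers, 14 mm high, 38 mm before and behind this point, with 3.5 mm play each side, room for fingers beside its middle. Free length 131. Bays 63 mm apart along y; 25 mm between units
- bay_3 (a point): second-from-left bay of the drawer: point on its floor, 16 mm above the bench, for a unit's centre (moves with drawer; axes as the locker's). A unit lies along the locker's x, either way, between domed rubber buffers, 14 mm high, 38 mm before and behind this point, with 3.5 mm play each side, room for fingers beside its middle. Free length 131. Bays 63 mm apart along y; 25 mm between units
- bay_4 (a point): left-hand bay of the drawer: point on its floor, 16 mm above the bench, for a unit's centre (moves with drawer; axes as the locker's). A unit lies along the locker's x, either way, between domed rubber buffers, 14 mm high, 38 mm before and behind this point, with 3.5 mm play each side, room for fingers beside its middle. Free length 131. Bays 63 mm apart along y; 25 mm between units
- logger_1: black wireless logger unit, a plain flat box 38 x 108 x 26 mm (x, y, z of its own frame) with a tiny green lamp, 0.11 kg; origin at the centre of its underside, z up, long axis along its y. Lies somewhere on the bench; there are three or four units at a start
- logger_2: black wireless logger unit, a plain flat box 38 x 108 x 26 mm (x, y, z of its own frame) with a tiny green lamp, 0.11 kg; origin at the centre of its underside, z up, long axis along its y. Lies somewhere on the bench; there are three or four units at a start
- logger_3: black wireless logger unit, a plain flat box 38 x 108 x 26 mm (x, y, z of its own frame) with a tiny green lamp, 0.11 kg; origin at the centre of its underside, z up, long axis along its y. Lies somewhere on the bench; there are three or four units at a start
- logger_4: black wireless logger unit, a plain flat box 38 x 108 x 26 mm (x, y, z of its own frame) with a tiny green lamp, 0.11 kg; origin at the centre of its underside, z up, long axis along its y. Lies somewhere on the bench; there are three or four units at a start
- magnet: red and blue bar magnet, 19 x 100 x 12 mm, origin at the centre of its underside. A bystander: leave it alone
- meter: yellow and black hand multimeter, 135 x 68 x 42 mm, origin at the centre of its underside. A bystander: leave it alone
- jar: clear jar of small parts with a pale lid, 53 mm across, 58 mm high, origin at the centre of its underside. A bystander: leave it alone
There are look-alikes about, which are no part of the job. What is shaped like the logger_2 but turquoise is not meant. What is shaped like the logger_1 but blue is not meant.

How it is judged:
On the way, in this order (a step that is already met when the one before it is completed fails the run):
1. the gate is swung wide open (1.45 rad or more) and its bar has dropped back down (value of joint gate above 1.45 rad and value of joint bar below 0.06 rad), for 0.2 s.
2. the drawer has sprung right out with nothing of the robot touching the locker (value of joint drawer above 0.115 m and contact force between each of the arm, the fingers and locker below 0.3 N), for 0.2 s.
3. every logger unit lies flat in a bay of the open drawer, released (value of joint drawer above 0.09 m and (horizontal distance between logger_1 and bay_1 below 0.018 m or horizontal distance between logger_1 and bay_2 below 0.018 m or horizontal distance between logger_1 and bay_3 below 0.018 m or horizontal distance between logger_1 and bay_4 below 0.018 m) and z of logger_1 in the frame of locker between 0.01 and 0.022 m and angle between each of logger_1, logger_2, logger_3, logger_4's own z axis and vertical below 0.12 rad and angle between the y axis of each of logger_1, logger_2, logger_3, logger_4 and the x axis of locker, either way round below 0.15 rad and (horizontal distance between logger_2 and bay_1 below 0.018 m or horizontal distance between logger_2 and bay_2 below 0.018 m or horizontal distance between logger_2 and bay_3 below 0.018 m or horizontal distance between logger_2 and bay_4 below 0.018 m) and z of logger_2 in the frame of locker between 0.01 and 0.022 m and (horizontal distance between logger_3 and bay_1 below 0.018 m or horizontal distance between logger_3 and bay_2 below 0.018 m or horizontal distance between logger_3 and bay_3 below 0.018 m or horizontal distance between logger_3 and bay_4 below 0.018 m) and z of logger_3 in the frame of locker between 0.01 and 0.022 m and (horizontal distance between logger_4 and bay_1 below 0.018 m or horizontal distance between logger_4 and bay_2 below 0.018 m or horizontal distance between logger_4 and bay_3 below 0.018 m or horizontal distance between logger_4 and bay_4 below 0.018 m) and z of logger_4 in the frame of locker between 0.01 and 0.022 m and contact force between the fingers and logger_1 below 0.1 N and contact force between the fingers and logger_2 below 0.1 N and contact force between the fingers and logger_3 below 0.1 N and contact force between the fingers and logger_4 below 0.1 N), for 0.2 s.
4. the drawer is home and latched (value of joint drawer below 0.004 m and value of joint button below 0.002 m), for 0.2 s.
At the end, for the whole second after the job is handed in: Every logger unit lies flat in a bay of the drawer, centred within 18 mm, along it within 0.15 rad; the drawer is home (under 4 mm out), the gate shut (under 0.05 rad) and its bar down behind the catch (under 0.05 rad) ((horizontal distance between logger_1 and bay_1 below 0.018 m or horizontal distance between logger_1 and bay_2 below 0.018 m or horizontal distance between logger_1 and bay_3 below 0.018 m or horizontal distance between logger_1 and bay_4 below 0.018 m) and z of logger_1 in the frame of locker between 0.01 and 0.022 m and angle between each of logger_1, logger_2, logger_3, logger_4's own z axis and vertical below 0.12 rad and angle between the y axis of each of logger_1, logger_2, logger_3, logger_4 and the x axis of locker, either way round below 0.15 rad and (horizontal distance between logger_2 and bay_1 below 0.018 m or horizontal distance between logger_2 and bay_2 below 0.018 m or horizontal distance between logger_2 and bay_3 below 0.018 m or horizontal distance between logger_2 and bay_4 below 0.018 m) and z of logger_2 in the frame of locker between 0.01 and 0.022 m and (horizontal distance between logger_3 and bay_1 below 0.018 m or horizontal distance between logger_3 and bay_2 below 0.018 m or horizontal distance between logger_3 and bay_3 below 0.018 m or horizontal distance between logger_3 and bay_4 below 0.018 m) and z of logger_3 in the frame of locker between 0.01 and 0.022 m and (horizontal distance between logger_4 and bay_1 below 0.018 m or horizontal distance between logger_4 and bay_2 below 0.018 m or horizontal distance between logger_4 and bay_3 below 0.018 m or horizontal distance between logger_4 and bay_4 below 0.018 m) and z of logger_4 in the frame of locker between 0.01 and 0.022 m and value of joint drawer below 0.004 m and value of joint each of gate, bar below 0.05 rad); the robot touches nothing.
It fails at once if the bar magnet, multimeter or jar is moved by more than 3 cm (distance of any of magnet, meter, jar from where it was at the start of the episode above 0.03 m).
Of logger_1, logger_2, logger_3, logger_4 only 3 to 4 are there at a start; the rules pass over those that are not, and their reading is None.
At some moment in a run one of logger_1, logger_2, logger_3, logger_4 may be knocked a few centimetres aside while the robot is not near it.
Once in a run the grip may slacken for a moment while it holds something.
It also fails if it takes over 208 s, if anything falls off the work surface, if the arm or the gripper's body presses on something with over 40 N, if the wrist force passes 120 N, or if a joint passes its speed limit or range.

## Working session

There is one attempt and no reset: what is moved stays moved. The work goes in short steps, each a Python script; the robot and the scene stay as the last script left them, time stands still between calls to the robot, and variables do not carry over. Pictures are saved under pics/ and viewed, at most 17 in all, crops included, and the job is handed in when it is done.

```bash
mkdir -p pics; ls
cat > h.py <<'E'
import numpy as np, cv2
from cell import r, optics
from scipy.spatial.transform import Rotation as R
def shot(n):
    p,q=r.current_tool_pos(),r.current_ee_rot()
    im=optics.get_image(n)
    if n=="wrist":
        T=np.eye(4);T[:3,:3]=R.from_quat(q).as_matrix();T[:3,3]=p
        im["wfc"]=T@np.array(im["mount"])
    else: im["wfc"]=np.linalg.inv(np.array(im["camera_from_world"]))
    im["K"]=np.array([[im["fx"],0,im["cx"]],[0,im["fy"],im["cy"]],[0,0,1]])
    im["D"]=np.array(im["D"],float)
    return im
def save(im,f): cv2.imwrite("pics/"+f,im["pixels"][:,:,::-1])
def norm(im,uv): return cv2.undistortPoints(np.array(uv,float).reshape(-1,1,2),im["K"],im["D"])[:,0]
def onplane(im,uv,z):
    n=norm(im,uv);d=np.c_[n,np.ones(len(n))]@im["wfc"][:3,:3].T;o=im["wfc"][:3,3]
    return o+d*((z-o[2])/d[:,2])[:,None]
def bydepth(im,uv):
    uv=np.array(uv).reshape(-1,2);n=norm(im,uv);z=im["depth"][uv[:,1].astype(int),uv[:,0].astype(int)]
    return np.c_[n*z[:,None],z]@im["wfc"][:3,:3].T+im["wfc"][:3,3]
def cloud(im):
    v,u=np.mgrid[0:400,0:640];return bydepth(im,np.c_[u.ravel(),v.ravel()]).reshape(400,640,3)
def down(yaw): # tool z down, tool y (closing) at world angle yaw+90deg ; tool x at yaw
    return (R.from_euler('z',yaw)*R.from_euler('x',np.pi)).as_quat()
E
python3 - <<'E'
from h import *
for n in ("scene","side","wrist"):
    im=shot(n);save(im,n+"0.png");print(n,im["wfc"].round(3).tolist())
print(r.finger_overhang,r.current_ee_rot(),r.current_t())
E
```

```text
pics
scene [[-0.462, -0.432, 0.774, -0.836], [-0.887, 0.219, -0.407, 0.629], [0.006, -0.875, -0.484, 0.955], [0.0, 0.0, 0.0, 1.0]]
side [[0.871, -0.238, 0.429, -0.075], [-0.49, -0.401, 0.774, -1.269], [-0.012, -0.885, -0.466, 0.797], [0.0, 0.0, 0.0, 1.0]]
wrist [[0.451, -0.852, -0.266, 0.317], [-0.893, -0.431, -0.133, -0.455], [-0.001, 0.297, -0.955, 0.374], [0.0, 0.0, 0.0, 1.0]]
0.022 [ 9.72765216e-01  2.31792273e-01 -6.43796496e-05 -4.14918916e-04] 0.15
```

View pics/scene0.png

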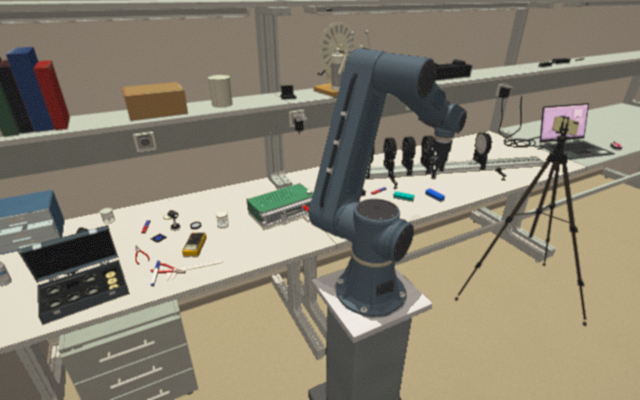

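View pics/side0.png

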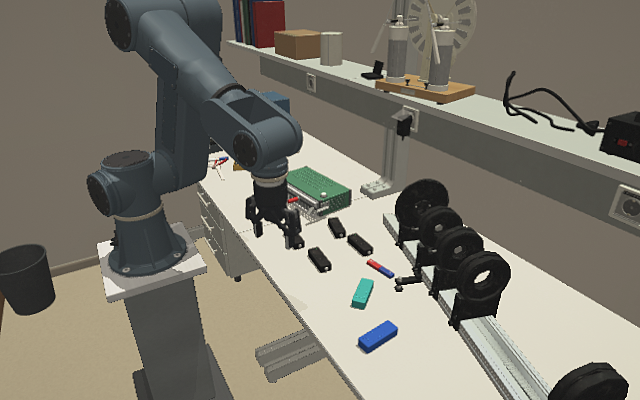

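Side view: black loggers at (319,260), (337,228), (360,244), and perhaps a fourth behind the gripper (~290,240). Magnet is at (380,268), turquoise look-alike at (363,293), blue at (377,336), and the green locker at (318,190). I'll get rough positions, then look from the wrist camera.

Run:
```python
from h import *
im=shot("side")
print(onplane(im,[(319,260),(337,228),(360,244),(363,293),(377,336),(380,268)],0.02).round(3))
C=cloud(im);px=im["pixels"].astype(int)
m=(px[:,:,1]>px[:,:,0]*1.3)&(px[:,:,1]>px[:,:,2]*1.3)
P=C[m];P=P[(P[:,2]>.06)&(P[:,2]<.09)];print(len(P),P.min(0),P.max(0));
rc=cv2.minAreaRect((P[:,:2]*1000).astype(np.float32));print(rc)
for p,yaw in (([0.42,0.0,0.45],0),([0.40,-0.25,0.45],0),([.4,-.1,.5],np.pi/2),([.4,-.1,.5],-np.pi/2)):
    q=r.inverse_kinematics(p,down(yaw));print(p,yaw,None if q is None else np.round(q,2))
print(np.round(im["wfc"],2)[0], np.round(np.array(shot("wrist")["mount"]),3))
```

```text
[[ 0.458 -0.341  0.02 ]
 [ 0.607 -0.208  0.02 ]
 [ 0.619 -0.332  0.02 ]
 [ 0.486 -0.538  0.02 ]
 [ 0.422 -0.686  0.02 ]
 [ 0.597 -0.47   0.02 ]]
1085 [ 0.576957   -0.09039201  0.06034363] [0.74915019 0.21421594 0.0819595 ]
((659.7052612304688, 60.588775634765625), (152.90328979492188, 296.612060546875), 5.889480113983154)
[0.42, 0.0, 0.45] 0 [-0.11 -0.04  1.64 -0.    1.54  1.46]
[0.4, -0.25, 0.45] 0 [-0.66  0.07  1.53 -0.    1.54  0.91]
[0.4, -0.1, 0.5] 1.5707963267948966 [-0.36 -0.06  1.54  0.    1.66 -0.36]
[0.4, -0.1, 0.5] -1.5707963267948966 [-0.36 -0.06  1.54 -0.    1.66  2.78]
[ 0.87 -0.24  0.43 -0.07] [[-0.    -0.955 -0.297  0.077]
 [ 1.    -0.    -0.    -0.001]
 [ 0.    -0.297  0.955 -0.122]
 [ 0.     0.     0.     1.   ]]
```

View pics/wrist0.png

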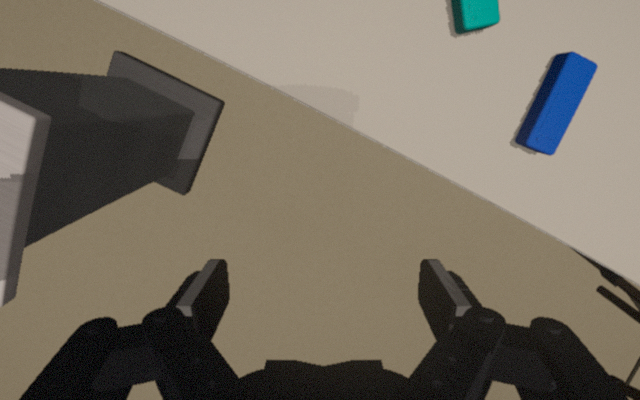

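Locker centre is about (0.660, 0.061), yaw about 0.103, and the rectangle measures 153x297 against 152x296. The start wrist view shows only the turquoise (477,10) and blue (557,103) look-alikes. Now a high wrist view.

Run:
```python
from h import *
for k,p in enumerate(([0.42,-0.02,0.5],[.40,-.28,.5])):
    r.move_to(p,down(0)); im=shot("wrist");save(im,f"w1{k}.png");np.save(f"w1{k}.npy",im,allow_pickle=True)
im=shot("side");save(im,"side1.png")
print(r.current_t(),im["fx"])
```

```text
3.425 419.35518045775916
```

View pics/w10.png

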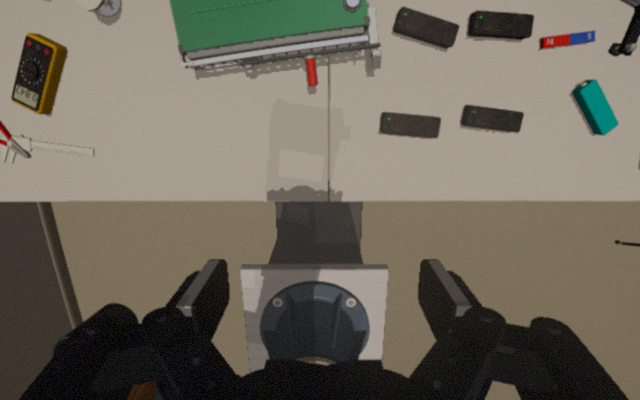

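View pics/w11.png

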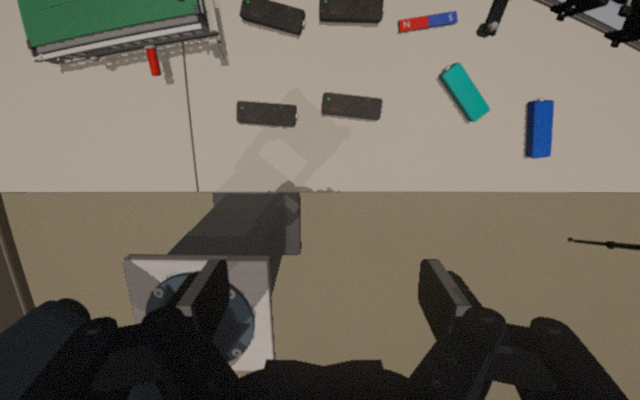

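Four black loggers in w10: (426,27), (501,25), (410,125), (492,118). Not wanted: turquoise (595,107), blue (540,128 in w11), magnet (568,40). The knob is at (312,72), button (352,3), meter (38,73), jar (100,3). I'll measure these and take one close crop.

```bash
cat >> h.py <<'E'
def loggers(im,zlo=.016,zhi=.036):
    C=cloud(im);hsv=cv2.cvtColor(im["pixels"],cv2.COLOR_RGB2HSV)
    m=((hsv[:,:,2]<85)&(hsv[:,:,1]<110)&(C[:,:,2]>zlo)&(C[:,:,2]<zhi)&(C[:,:,0]>.25)&(C[:,:,0]<.9)).astype(np.uint8)
    m=cv2.morphologyEx(m,cv2.MORPH_OPEN,np.ones((3,3)));m=cv2.morphologyEx(m,cv2.MORPH_CLOSE,np.ones((5,5)))
    out=[]
    for c in cv2.findContours(m,cv2.RETR_EXTERNAL,cv2.CHAIN_APPROX_NONE)[0]:
        if cv2.contourArea(c)<400: continue
        W=onplane(im,c[:,0],(zlo+zhi)/2)
        (x,y),(a,b),t=cv2.minAreaRect((W[:,:2]*1000).astype(np.float32))
        if a>b: a,b,t=b,a,t+90
        # t: direction of side 'a' (first); long axis = t+90
        if 28<a<48 and 90<b<120:
            yaw=(np.deg2rad(t+90)+np.pi/2)%np.pi-np.pi/2
            out.append((x/1000,y/1000,yaw,a,b))
    return out
E
python3 - <<'E'
from h import *
for k in (0,1):
    im=np.load(f"w1{k}.npy",allow_pickle=True).item()
    for o in loggers(im): print(k,np.round(o,3))
    C=cloud(im);hsv=cv2.cvtColor(im["pixels"],cv2.COLOR_RGB2HSV)
    red=((hsv[:,:,0]<6)|(hsv[:,:,0]>174))&(hsv[:,:,1]>150)&(hsv[:,:,2]>80)
    P=C[red&(C[:,:,2]>.04)&(C[:,:,2]<.08)];print("knob",len(P),P.mean(0).round(4),P.max(0).round(3),P.min(0).round(3));
    print(cv2.minAreaRect((P[:,:2]*1000).astype(np.float32)))
    g=(hsv[:,:,0]>55)&(hsv[:,:,0]<85)&(hsv[:,:,1]>110)&(C[:,:,2]>.065)&(C[:,:,2]<.085)
    P=C[g];print("lock",len(P),cv2.minAreaRect((P[:,:2]*1000).astype(np.float32)))
im=np.load("w10.npy",allow_pickle=True).item();C=cloud(im)
print("meter",C[73,38],"jar",C[3,100],"plane jar")
P=C[(C[:,:,2]>.08)&(C[:,:,2]<.095)&(C[:,:,0]>.55)&(C[:,:,1]>-.1)&(C[:,:,1]<.2)];print("button",len(P),P.mean(0) if len(P) else 0)
c=cv2.resize(im["pixels"][0:150,150:620][:,:,::-1],None,fx=1.7,fy=1.7);cv2.imwrite("pics/crop.png",c)
print(C[200,329], C[200,420])
E
```

```text
0 [  0.453  -0.173   1.479  36.837 105.532]
0 [  0.466  -0.324   1.475  36.333 107.379]
0 [  0.623  -0.32    1.55   38.04  106.399]
0 [  0.614  -0.19    1.306  38.562 104.476]
knob 222 [5.395e-01 2.000e-04 6.370e-02] [0.56  0.008 0.067] [ 0.519 -0.007  0.06 ]
((538.9384155273438, 0.06374359130859375), (40.49562454223633, 13.628962516784668), 7.154573917388916)
lock 5320 ((607.2719116210938, 65.89434814453125), (295.0798034667969, 72.74285888671875), 89.13330841064453)
1 [  0.452  -0.177   1.491  37.139 103.537]
1 [  0.465  -0.327   1.468  36.317 102.638]
1 [  0.619  -0.323  -1.564  32.239 101.806]
1 [  0.615  -0.193   1.311  41.074 104.543]
knob 230 [ 0.5402 -0.0024  0.0634] [0.56  0.008 0.068] [ 0.52  -0.01   0.057]
((539.2665405273438, -1.7153310775756836), (41.0694694519043, 14.557191848754883), 8.454485893249512)
lock 4782 ((603.13232421875, -283.96099853515625), (992.0868530273438, 72.54092407226562), 89.45504760742188)
meter [0.55240882 0.48856449 0.03450875] jar [0.65279064 0.33872135 0.05555495] plane jar
button 87 [ 0.63398571 -0.06122503  0.08661763]
[ 0.11350599 -0.04104399 -0.61865255] [ 0.30470537 -0.21138088 -0.00031013]
```

View pics/crop.png

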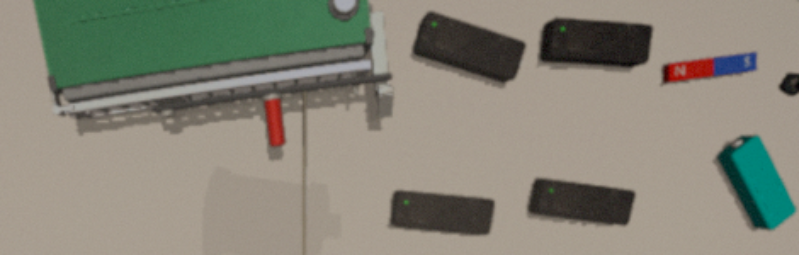

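The crop confirms four black boxes with small green lamps, and all measure about 38x106. The turquoise and blue ones are clearly different. Next is a nearer look at the locker for its exact yaw, hinge, button and knob.

Run:
```python
from h import *
for k,p in enumerate(([0.50,0.05,0.42],[.56,.05,.36])):
    r.move_to(p,down(np.pi+.1)); im=shot("wrist");save(im,f"w2{k}.png")
    C=cloud(im);hsv=cv2.cvtColor(im["pixels"],cv2.COLOR_RGB2HSV)
    roi=(C[:,:,1]>-.15)&(C[:,:,1]<.3)&(C[:,:,0]>.5)&(C[:,:,0]<.8)
    g=roi&(hsv[:,:,0]>50)&(hsv[:,:,0]<90)&(hsv[:,:,1]>90)&(C[:,:,2]>.068)&(C[:,:,2]<.082)
    c=max(cv2.findContours(g.astype(np.uint8),cv2.RETR_EXTERNAL,cv2.CHAIN_APPROX_NONE)[0],key=cv2.contourArea)
    W=onplane(im,c[:,0],.074);print("lock",W[:,:2].min(0),W[:,:2].max(0),cv2.minAreaRect((W[:,:2]*1000).astype(np.float32)), C[g][:,2].mean())
    red=roi&((hsv[:,:,0]<6)|(hsv[:,:,0]>174))&(hsv[:,:,1]>150)&(hsv[:,:,2]>70)
    c=max(cv2.findContours(red.astype(np.uint8),cv2.RETR_EXTERNAL,cv2.CHAIN_APPROX_NONE)[0],key=cv2.contourArea)
    print("knob",cv2.minAreaRect((onplane(im,c[:,0],.058)[:,:2]*1000).astype(np.float32)))
    w=roi&(C[:,:,2]>.081)&(C[:,:,2]<.095);c=max(cv2.findContours(w.astype(np.uint8),cv2.RETR_EXTERNAL,cv2.CHAIN_APPROX_NONE)[0],key=cv2.contourArea)
    print("button",cv2.minAreaRect((onplane(im,c[:,0],.086)[:,:2]*1000).astype(np.float32)))
```

```text
lock [ 0.57289393 -0.08376327] [0.75458018 0.21997651] ((663.44873046875, 68.57184600830078), (149.38699340820312, 291.9102478027344), 7.188845634460449) 0.0752252485584374
knob ((539.748291015625, 0.7493686676025391), (41.82650375366211, 13.660127639770508), 4.076602935791016)
button ((637.2205200195312, -61.39209747314453), (17.90053939819336, 20.397899627685547), 60.55198287963867)
lock [ 0.5728397 -0.0834233] [0.75400471 0.21695639] ((663.4200439453125, 68.52284240722656), (150.54005432128906, 292.5355224609375), 7.552957534790039) 0.07515795531022754
knob ((540.0387573242188, 0.38985538482666016), (40.934478759765625, 14.149672508239746), 4.139744281768799)
button ((636.9905395507812, -61.717350006103516), (17.97085952758789, 19.66433334350586), 49.90323257446289)
```

View pics/w20.png

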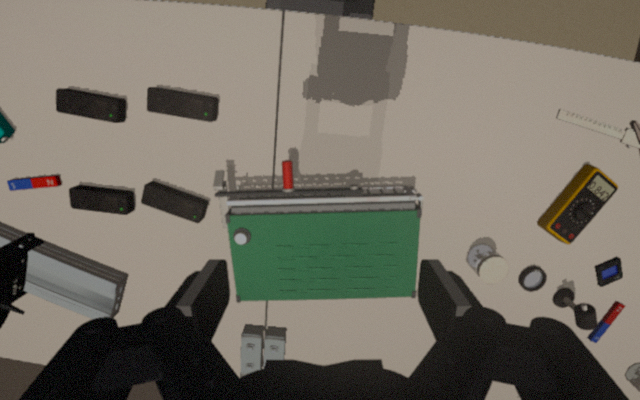

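The view from above shows the locker's green top with corners around (228,210), (420,207), (414,297), (238,300). The knob is at (287,175) and the button at (240,238). I'll fit straight edges for the yaw.

Run:
```python
from h import *
im=shot("wrist");C=cloud(im);hsv=cv2.cvtColor(im["pixels"],cv2.COLOR_RGB2HSV)
roi=(C[:,:,1]>-.15)&(C[:,:,1]<.3)&(C[:,:,0]>.5)&(C[:,:,0]<.8)
g=roi&(hsv[:,:,0]>50)&(hsv[:,:,0]<90)&(hsv[:,:,1]>90)&(C[:,:,2]>.066)&(C[:,:,2]<.082)
c=max(cv2.findContours(g.astype(np.uint8),cv2.RETR_EXTERNAL,cv2.CHAIN_APPROX_NONE)[0],key=cv2.contourArea)
W=onplane(im,c[:,0],.074)[:,:2]
y0=np.array([.6635,.0665]);a=.115
for _ in range(5):
    ex=np.array([np.cos(a),np.sin(a)]);ey=np.array([-ex[1],ex[0]]);L=np.c_[(W-y0)@ex,(W-y0)@ey]
    res={}
    for n,i,s in(("front",0,-1),("rear",0,1),("left",1,1),("right",1,-1)):
        h=(.076,.148)[i]; S=L[(np.abs(L[:,i]*s-h)<.012)&(np.abs(L[:,1-i])<(.12,.05)[i])]
        f=np.polyfit(S[:,1-i],S[:,i],1);keep=np.abs(np.polyval(f,S[:,1-i])-S[:,i])<.002
        f=np.polyfit(S[keep,1-i],S[keep,i],1);res[n]=(len(S),f.round(4))
    print(a,res)
    a-=.5*(res["front"][1][0]+res["rear"][1][0])
```

```text
0.115 {'front': (186, array([-0.0099, -0.0737])), 'rear': (168, array([-0.0139,  0.0741])), 'left': (64, array([0.0055, 0.1469])), 'right': (67, array([ 0.0391, -0.1427]))}
0.1269 {'front': (186, array([ 0.0018, -0.0737])), 'rear': (168, array([-0.0021,  0.0741])), 'left': (65, array([-0.0074,  0.1469])), 'right': (67, array([ 0.0295, -0.1426]))}
0.12705000000000002 {'front': (186, array([ 0.002 , -0.0737])), 'rear': (168, array([-0.0019,  0.0741])), 'left': (65, array([-0.0076,  0.1469])), 'right': (67, array([ 0.0293, -0.1426]))}
0.12700000000000003 {'front': (186, array([ 0.0019, -0.0737])), 'rear': (168, array([-0.002 ,  0.0741])), 'left': (65, array([-0.0075,  0.1469])), 'right': (67, array([ 0.0294, -0.1426]))}
0.12705000000000002 {'front': (186, array([ 0.002 , -0.0737])), 'rear': (168, array([-0.0019,  0.0741])), 'left': (65, array([-0.0076,  0.1469])), 'right': (67, array([ 0.0293, -0.1426]))}
```

Locker yaw is 0.127, centre (.663,.0685); front and rear edges are parallel. In locker axes the knob comes out at (-131,-52) mm, so the hinge is at (-91,+148), which fits "left front corner". Now the gate.

```bash
cat >> h.py <<'E'
YAW=.127; LC=np.array([.6633,.0685]); HINGE=np.array([.5534,.2038])
def rot2(a): return np.array([[np.cos(a),-np.sin(a)],[np.sin(a),np.cos(a)]])
def knob(th,b=0.): # knob pos for gate angle, bar lift
    l=np.array([-.039,-.1-.1*np.cos(b)]); p=HINGE+rot2(YAW-th)@l
    return [p[0],p[1],.056+.1*np.sin(b)+.003]
def loc(x,y): return LC+rot2(YAW)@np.array([x,y])
def st(*a): print(*a,np.round(r.current_tool_pos(),4),"F",np.round(r.current_contact_force(),1),"op",round(r.current_opening(),3),"ff",np.round(r.current_finger_force(),1),"t",round(r.current_t(),2))
E
python3 - <<'E'
from h import *
o=lambda th:down(np.pi+YAW-th)
k=knob(0)
r.set_gripper(.7); r.move_to([k[0],k[1],.16],o(0)); r.move_linear(k); st("at")
r.set_gripper(0.,40); st("grip")
for b in (.1,.22): r.move_linear(knob(0,b),vel=.08)
st("lift")
for th in np.arange(.15,1.81,.15):
    r.move_linear(knob(th,.22),o(th),vel=.12)
    if np.linalg.norm(r.current_contact_force())>40: st("hi",th);break
st("open",th)
save(shot("side"),"s3.png")
E
```

```text
at [5.407e-01 5.000e-04 6.000e-02] F [-0.2  0.5  1.2] op 0.703 ff 0.0 t 8.22
grip [ 0.5405 -0.0007  0.0597] F [ -1.2 -10.6   4.5] op 0.171 ff 39.1 t 8.68
lift [0.5401 0.0014 0.0815] F [  0.3 -12.9   0.4] op 0.173 ff 39.3 t 9.26
open 1.7999999999999998 [0.3591 0.2627 0.0804] F [-7.6  1.2  1.7] op 0.175 ff 28.7 t 14.06
```

View pics/s3.png

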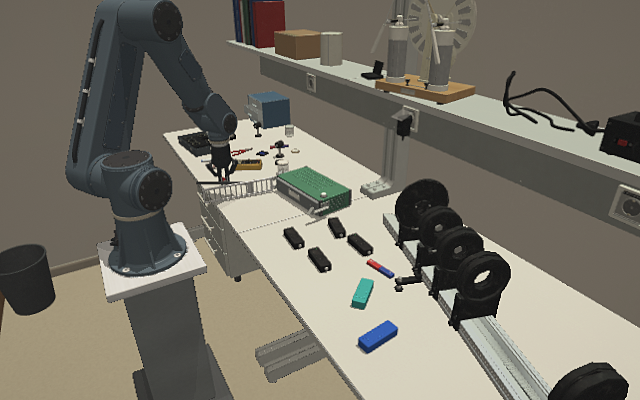

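The gate stands wide open (gate rods around (230,185)), still held by the gripper at (222,170). Next I'll lower and release the bar, then press the button.

Run:
```python
from h import *
th=1.8
r.move_linear(knob(th,0.),vel=.06); r.set_gripper(.6); r.sleep(.3); st("rel")
k=knob(th); r.move_linear([k[0],k[1],.17]); r.sleep(.2)
r.set_gripper(0.)
q=down(np.pi+YAW); b=[.6371,-.0615]
r.move_to([*b,.16],q); r.move_linear([*b,.113]); st("above")
for z in (.108,.105,.102,.1005): 
    r.move_linear([*b,z],vel=.04); st("p")
r.move_linear([*b,.2]); r.sleep(.6)
r.set_gripper(1.)
r.move_to([.42,.05,.42],q)
im=shot("wrist");save(im,"w4.png");np.save("w4.npy",im,allow_pickle=True)
for o in loggers(im): print(np.round(o,3))
st("end")
```

```text
rel [0.3584 0.263  0.059 ] F [-0.2 -0.2 -0.9] op 0.599 ff 0.0 t 15.37
above [ 0.6372 -0.0613  0.1133] F [0.6 0.  1. ] op -0.0 ff 0.0 t 19.59
p [ 0.6373 -0.0615  0.1084] F [ 0.9 -0.6 -0.2] op -0.002 ff 0.0 t 19.87
p [ 0.6374 -0.0615  0.1053] F [-0.1 -0.8  2.7] op 0.002 ff 1.2 t 20.12
p [ 0.6374 -0.0615  0.1021] F [ 0.7 -0.8  3.1] op -0.0 ff 1.5 t 20.37
p [ 0.6373 -0.0616  0.1006] F [1.8 0.6 3.2] op -0.001 ff 1.7 t 20.62
[  0.623  -0.321   1.552  37.208 105.143]
[  0.612  -0.19    1.306  42.116 104.563]
end [0.4205 0.0497 0.4191] F [0.6 1.1 0.8] op 0.997 ff 0.0 t 24.11
```

View pics/w4.png

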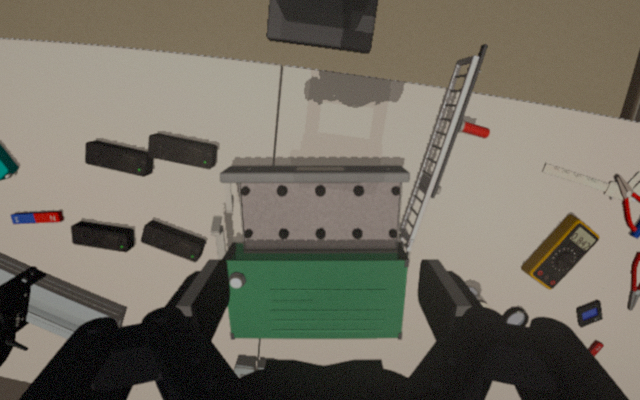

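The drawer has sprung right out: buffers in two rows at about (245..397,190) and (248..393,233), with four bays between the columns. The gate is well aside, bar down. One logger has been knocked so that (119,157) and (182,150) nearly touch, so I'll measure the bays and loggers again.

Run:
```python
from h import *
def buffers(im):
    C=cloud(im);hsv=cv2.cvtColor(im["pixels"],cv2.COLOR_RGB2HSV)
    W=C[:,:,:2]-LC;L=W@rot2(YAW)  # local
    m=((hsv[:,:,2]<70)&(L[:,:,0]>-.19)&(L[:,:,0]<-.085)&(np.abs(L[:,:,1])<.14)&(C[:,:,2]<.045)).astype(np.uint8)
    n,lab,s,c=cv2.connectedComponentsWithStats(m)
    out=[]
    for i in range(1,n):
        if 25<s[i,4]<300: 
            w=onplane(im,[c[i]],.023)[0,:2];out.append([*((w-LC)@rot2(YAW)),s[i,4]])
    out=np.array(out);return out[np.lexsort((out[:,1].round(2),))] 
im=np.load("w4.npy",allow_pickle=True).item()
print(buffers(im).round(4))
r.move_to([.40,-.02,.36],down(np.pi+YAW));im=shot("wrist");print(buffers(im).round(4))
r.move_to([.45,-.25,.36],down(np.pi));im=shot("wrist");save(im,"w5.png")
for o in loggers(im): print(np.round(o,3))
st("")
```

```text
[[-1.745e-01 -1.159e-01  5.300e+01]
 [-9.900e-02 -1.163e-01  5.200e+01]
 [-1.751e-01 -5.470e-02  7.700e+01]
 [-9.900e-02 -5.490e-02  7.600e+01]
 [-1.750e-01  7.900e-03  7.700e+01]
 [-9.900e-02  7.900e-03  7.400e+01]
 [-1.752e-01  7.060e-02  7.600e+01]
 [-9.910e-02  7.090e-02  7.300e+01]
 [-1.748e-01  1.318e-01  5.000e+01]
 [-9.950e-02  1.319e-01  5.100e+01]]
[[-1.750e-01 -1.160e-01  6.700e+01]
 [-9.860e-02 -1.161e-01  6.600e+01]
 [-1.751e-01 -5.520e-02  9.600e+01]
 [-9.910e-02 -5.520e-02  9.900e+01]
 [-1.755e-01  7.600e-03  9.900e+01]
 [-9.910e-02  7.500e-03  9.600e+01]
 [-1.751e-01  6.990e-02  9.600e+01]
 [-9.910e-02  7.040e-02  9.800e+01]
 [-1.750e-01  1.316e-01  7.000e+01]
 [-1.005e-01  1.348e-01  2.900e+01]]
[  0.62   -0.322   1.546  41.587 102.797]
[  0.612  -0.193   1.306  40.766 104.12 ]
 [ 0.4503 -0.2485  0.3604] F [ 0.1  0.4 -0.3] op 0.999 ff 0.0 t 25.61
```

View pics/w5.png

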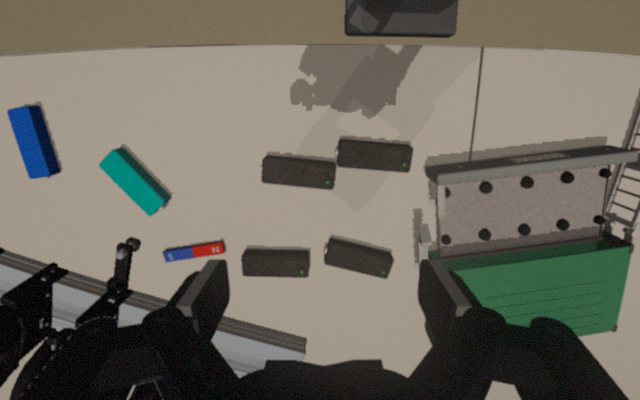

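Buffer columns are 62.6 mm apart and the rows 76 mm apart, matching the given 63 and 76, and the yaw is confirmed. In my locker frame the bays are at x = -0.137, y = .0076 ± 31.5/94.5 mm. The picture shows loggers at (298,172), (375,155), (276,262), (358,257), the first two touching at a corner. I'll split them with a larger opening kernel and do the first unit.

```bash
sed -i 's/def loggers(im,zlo=.016,zhi=.036):/def loggers(im,zlo=.016,zhi=.036,k=11):/; s/    m=cv2.morphologyEx(m,cv2.MORPH_OPEN,np.ones((3,3)));m=cv2.morphologyEx(m,cv2.MORPH_CLOSE,np.ones((5,5)))/    m=cv2.morphologyEx(m,cv2.MORPH_CLOSE,np.ones((3,3)));m=cv2.morphologyEx(m,cv2.MORPH_OPEN,np.ones((k,k)))/' h.py
cat >> h.py <<'E'
BAYS=[loc(-.137,.0076+s*.0315) for s in (-3,-1,1,3)]
def look():
    r.move_to([.45,-.25,.36],down(np.pi)); r.sleep(.1); im=shot("wrist")
    L=[o for o in loggers(im) if o[1]<-.1 and o[1]>-.5]
    for o in L: print("logger",np.round(o,3))
    return im,L
def pick_place(o,bay):
    x,y,yaw=o[:3]; psi=yaw if yaw>0 else yaw+np.pi
    r.set_gripper(.9,60); r.move_to([x,y,.13],down(psi)); r.move_linear([x,y,.026]); 
    r.set_gripper(0.,60); st("grip")
    if not .36<r.current_opening()<.52: print("BAD GRIP"); return False
    r.move_linear([x,y,.16],vel=.2); bx,by=BAYS[bay]
    r.move_to([bx,by,.16],down(YAW)); st("carry")
    if not .36<r.current_opening()<.52: print("LOST"); return False
    r.move_linear([bx,by,.075],vel=.15); r.move_linear([bx,by,.0425],vel=.06); st("low")
    r.set_gripper(r.current_opening()+.11); r.sleep(.2); r.move_linear([bx,by,.17],vel=.15); st("out"); return True
E
python3 - <<'E'
from h import *
im,L=look()
L=[o for o in L]
o=max(L,key=lambda o:o[1]+0*o[0]); print("take",o)
if len(L)>=3 and pick_place(o,3):
    im,L=look(); save(im,"w6.png")
E
```

```text
logger [  0.621  -0.323   1.548  41.562 101.998]
logger [  0.612  -0.193   1.315  41.431 104.219]
logger [  0.476  -0.283   1.472  37.686 102.478]
logger [  0.452  -0.176   1.495  37.525 103.167]
take (0.4515399475097656, -0.17633688354492189, np.float64(1.495226201386699), 37.524906158447266, 103.16695404052734)
grip [ 0.4519 -0.1765  0.0268] F [-2.3  0.9  9.5] op 0.434 ff 61.3 t 29.13
carry [0.5144 0.152  0.1597] F [1.2 0.4 0.2] op 0.432 ff 60.0 t 31.73
low [0.5148 0.1525 0.0428] F [-2.1  0.2 11.8] op 0.432 ff 61.5 t 33.13
out [0.514  0.1523 0.1692] F [0.9 0.1 0.9] op 0.543 ff 0.0 t 34.59
logger [  0.476  -0.283   1.467  37.485 103.107]
```

View pics/w6.png

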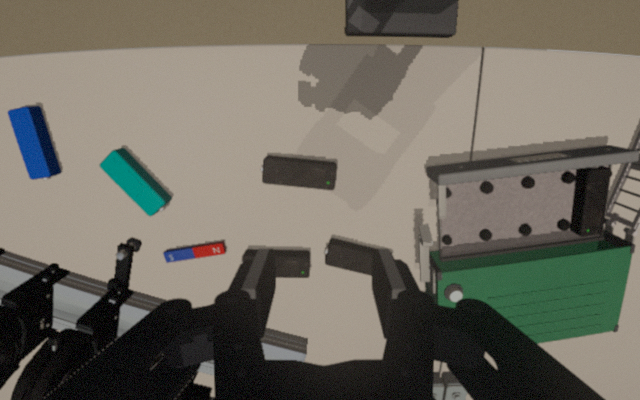

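The first unit lies in the left-hand bay (590,205); three remain at (298,172), (280,262), (355,257). On to the rest, opening the gripper before each look.

```bash
sed -i 's/^def look():/def look():\n    r.set_gripper(1.)/' h.py
python3 - <<'E'
from h import *
for n,bay in ((3,2),(2,1),(1,0)):
    im,L=look()
    if len(L)!=n: print("count",len(L));break
    if not pick_place(max(L,key=lambda o:o[1]),bay): break
r.set_gripper(1.); r.move_to([.40,.05,.36],down(np.pi+YAW)); im=shot("wrist"); save(im,"w7.png")
for o in loggers(im,.030,.055,5): print(np.round(o,3), ((np.array(o[:2])-LC)@rot2(YAW)).round(4))
st("")
E
```

```text
logger [  0.621  -0.322  -1.567  40.111 102.95 ]
logger [  0.612  -0.193   1.303  41.328 104.719]
logger [  0.476  -0.283   1.469  37.66  103.099]
grip [ 0.6123 -0.1933  0.0271] F [0.  0.1 7. ] op 0.43 ff 62.0 t 42.12
carry [0.5226 0.0896 0.1597] F [-0.5 -0.2 -1.1] op 0.426 ff 61.0 t 44.39
low [0.5231 0.09   0.043 ] F [-2.1  0.3 13.8] op 0.431 ff 62.8 t 45.8
out [0.522  0.0899 0.1692] F [ 0.9 -0.7 -0.5] op 0.545 ff 0.0 t 47.26
logger [  0.621  -0.322  -1.567  40.107 103.478]
logger [  0.476  -0.283   1.466  37.882 103.179]
grip [ 0.4763 -0.2832  0.0269] F [-0.7  1.2  6.4] op 0.432 ff 61.1 t 53.98
carry [0.5304 0.0271 0.1597] F [ 0.9  0.3 -1.7] op 0.432 ff 60.1 t 56.48
low [0.5308 0.0276 0.0428] F [-2.7  0.6 11.7] op 0.43 ff 61.7 t 57.89
out [0.53   0.0275 0.1692] F [ 0.  -0.7 -0.6] op 0.539 ff 0.0 t 59.35
logger [  0.621  -0.322  -1.567  40.103 103.913]
grip [ 0.6213 -0.3227  0.0271] F [-1.3 -0.7  6.4] op 0.43 ff 62.2 t 65.95
carry [ 0.5386 -0.0354  0.1597] F [ 0.1 -0.1 -1.3] op 0.432 ff 61.1 t 68.38
low [ 0.5389 -0.0349  0.0429] F [-3.7  2.1 14.2] op 0.431 ff 63.0 t 69.79
out [ 0.538  -0.035   0.1692] F [ 0.8 -0.5 -0.5] op 0.537 ff 0.0 t 71.25
[ 5.36000e-01 -3.20000e-02  1.03000e-01  3.98290e+01  1.04705e+02] [-0.1392 -0.084 ]
[  0.513   0.152   0.107  39.664 106.904] [-0.1389  0.1019]
[5.20000e-01 9.10000e-02 1.30000e-01 3.76800e+01 1.06825e+02] [-0.1391  0.0403]
[5.27000e-01 2.90000e-02 1.14000e-01 3.77980e+01 1.05312e+02] [-0.14   -0.0223]
 [0.4    0.0499 0.3599] F [-0.2 -0.4 -0.4] op 0.999 ff 0.0 t 74.3
```

View pics/w7.png

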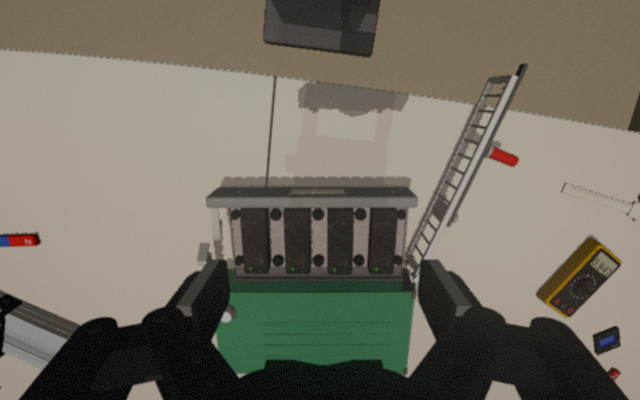

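All four units are in their bays at (257,240), (298,240), (340,240), (383,240), within 3 mm of the bay centres and 0.03 rad. Next I'll push the drawer home, watching the force.

Run:
```python
from h import *
im=shot("wrist");C=cloud(im)
print([np.median(C[235:245,u-5:u+6,2]).round(4) for u in (257,298,340,383)])
hsv=cv2.cvtColor(im["pixels"],cv2.COLOR_RGB2HSV)
red=((hsv[:,:,0]<6)|(hsv[:,:,0]>174))&(hsv[:,:,1]>150)&(hsv[:,:,2]>70)&(C[:,:,2]>.04)&(C[:,:,2]<.08)&(C[:,:,1]>.1)&(C[:,:,0]<.5)
print("knob",cv2.minAreaRect((C[red][:,:2]*1000).astype(np.float32)),C[red][:,2].mean(),knob(1.8))
q=down(np.pi+YAW); ex=np.array([np.cos(YAW),np.sin(YAW)])
P=lambda x:[*loc(x,.0076),.048]
r.set_gripper(0.); p=P(-.262); r.move_to([p[0],p[1],.2],q); r.move_linear(p)
for x in list(np.arange(-.24,-.105,.01))+list(np.arange(-.105,-.084,.002)):
    r.move_linear(P(x),vel=.06); f=r.current_contact_force()[:2]@ex
    if x>-.11 : print(round(x,4),round(f,1))
    if f<-16: break
st("")
r.move_linear(P(-.262)); p=P(-.262); r.move_linear([p[0],p[1],.3]); r.set_gripper(1.)
r.move_to([.40,.05,.36],q); im=shot("wrist"); save(im,"w8.png"); st("")
```

```text
[np.float64(0.0432), np.float64(0.0433), np.float64(0.0433), np.float64(0.0434)]
knob ((365.3350524902344, 284.9609680175781), (39.13020324707031, 13.388236999511719), 77.33265686035156) 0.06362830033473021 [np.float64(0.3584226577680817), np.float64(0.2630016555188908), np.float64(0.059000000000000004)]
-0.11 -2.2
-0.105 -3.9
-0.103 -4.6
-0.101 -6.0
-0.099 -4.7
-0.097 -3.5
-0.095 -3.9
-0.093 -5.1
-0.091 -14.4
-0.089 -24.0
 [0.57   0.0645 0.0469] F [-23.8  -2.7   5.8] op 0.002 ff 0.0 t 83.85
 [0.3999 0.05   0.3598] F [-0.1 -0.3 -0.9] op 1.0 ff 0.0 t 88.17
```

View pics/w8.png

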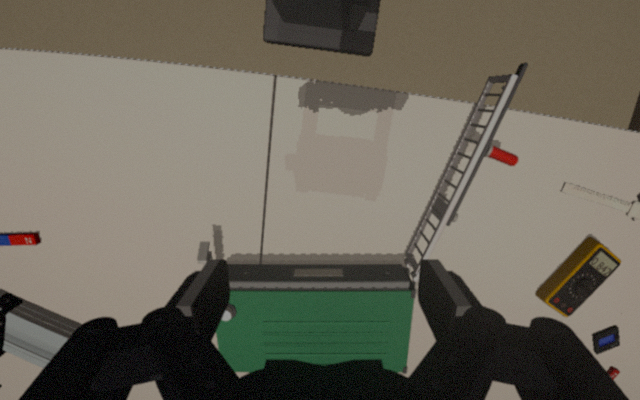

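The drawer is shut and latched: force peaked at 6 N, dropped, then met the stop, and it stays home. The knob reads (.365,.285), i.e. gate at 1.92 rad. I'll take the knob, swing it back with the bar lifted, then drop it behind the catch.

Run:
```python
from h import *
o=lambda th:down(np.pi+YAW-th)
t0=1.92;k=knob(t0)
r.set_gripper(.7); r.move_to([k[0],k[1],.16],o(t0)); r.move_linear(k,vel=.1); st("at")
r.set_gripper(0.,40); st("grip")
ok=.12<r.current_opening()<.22
if ok:
    r.move_linear(knob(t0,.22),vel=.08); st("lift")
    for th in [*np.arange(1.8,.1,-.15),.1,.05,.02,0.,-.01]:
        r.move_linear(knob(th,.22),o(th),vel=.1)
        if np.linalg.norm(r.current_contact_force())>40: st("hi",th);break
    st("shut",th); print(.12<r.current_opening()<.22)
    r.move_linear(knob(th,0.0),vel=.05); st("down")
    r.set_gripper(.6); r.sleep(.3); k=knob(0); r.move_linear([k[0],k[1],.2],vel=.1)
    r.set_gripper(1.)
    r.move_to([.46,.03,.36],down(np.pi+YAW)); im=shot("wrist"); save(im,"w9.png")
    C=cloud(im);hsv=cv2.cvtColor(im["pixels"],cv2.COLOR_RGB2HSV)
    red=((hsv[:,:,0]<6)|(hsv[:,:,0]>174))&(hsv[:,:,1]>150)&(hsv[:,:,2]>70)&(C[:,:,2]>.04)&(C[:,:,2]<.12)&(C[:,:,1]>-.1)&(C[:,:,0]<.6)
    print("knob",cv2.minAreaRect((C[red][:,:2]*1000).astype(np.float32)),C[red][:,2].mean())
    st("")
```

```text
at [0.3672 0.2861 0.0595] F [ 0.4 -0.   0.9] op 0.701 ff 0.0 t 91.83
grip [0.3652 0.286  0.0592] F [-13.7   6.8  12. ] op 0.169 ff 38.8 t 92.29
lift [0.3669 0.2852 0.0805] F [-13.5   5.8   0.4] op 0.171 ff 39.3 t 92.72
shut -0.01 [5.36e-01 5.00e-04 7.88e-02] F [-24.5 -23.9   2. ] op 0.167 ff 40.4 t 99.31
True
down [ 0.5364 -0.0013  0.0589] F [-33.3 -18.5  29.8] op 0.173 ff 44.1 t 99.9
knob ((535.9261474609375, 0.8388166427612305), (42.495609283447266, 13.797038078308105), 5.379378795623779) 0.06357192006671164
 [0.4601 0.0298 0.3583] F [-0.4 -1.1  0.2] op 1.0 ff 0.0 t 103.45
```

View pics/w9.png

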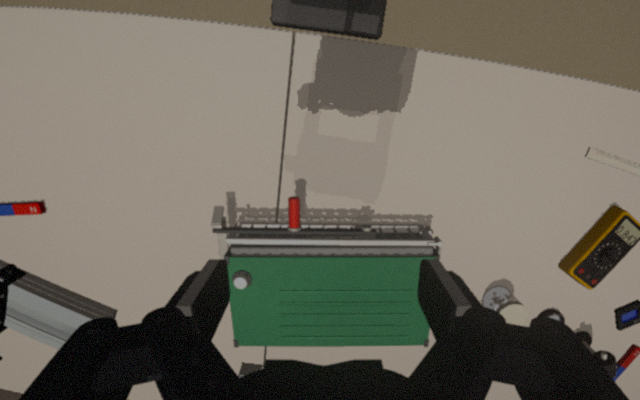

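The gate is shut and the knob level at its original height, with the bar down. It sits 4 mm out (about 0.02 rad, the catch play). A gentle push on the knob's end will seat it and confirm it is caught.

Run:
```python
from h import *
q=down(np.pi+YAW); ex=np.array([np.cos(YAW),np.sin(YAW)])
K=np.array([.536,.0008]); P=lambda d,z=.055:[*(K+ex*d),z]
r.set_gripper(0.); r.move_to(P(-.075,.2),q); r.move_linear(P(-.075))
for d in np.arange(-.045,-.02,.002):
    r.move_linear(P(d),vel=.04); f=r.current_contact_force()[:2]@ex; print(round(d,3),round(f,1),end="; ")
    if f<-12: break
r.move_linear(P(-.09)); r.move_linear(P(-.09,.3)); r.set_gripper(1.)
r.move_to([.46,.03,.36],q); im=shot("wrist")
C=cloud(im);hsv=cv2.cvtColor(im["pixels"],cv2.COLOR_RGB2HSV)
red=((hsv[:,:,0]<6)|(hsv[:,:,0]>174))&(hsv[:,:,1]>150)&(hsv[:,:,2]>70)&(C[:,:,2]>.04)&(C[:,:,2]<.12)&(C[:,:,1]>-.1)&(C[:,:,0]<.6)
print("knob",cv2.minAreaRect((C[red][:,:2]*1000).astype(np.float32)),C[red][:,2].mean())
cv2.imwrite("pics/c10.png",cv2.resize(im["pixels"][180:270,200:460][:,:,::-1],None,fx=3,fy=3)); st("")
```

```text
-0.045 -0.3; -0.043 -0.9; -0.041 0.9; -0.039 -0.3; -0.037 -0.4; -0.035 -0.0; -0.033 -0.5; -0.031 0.8; -0.029 -7.0; -0.027 -15.6; knob ((538.498291015625, -0.029435157775878906), (41.488494873046875, 13.987388610839844), 6.067516326904297) 0.06350295542875423
 [0.4598 0.0301 0.3596] F [-0.4 -0.2 -0.9] op 1.003 ff 0.0 t 112.76
```

View pics/c10.png

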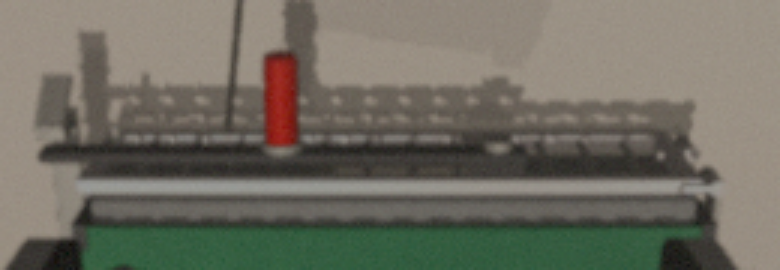

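The bar's tip (45,153) lies level behind the catch's nose (55,100), and the knob is back at its original position and height. Handing in.

```bash
python3 -c "
from h import *
print(r.hand_in())"
```

```text
the job is handed in; nothing more can be done
None
```

I handed the job in at about 113 s of the 208 s allowed: all four black loggers are in their own bays, the drawer is latched, and the gate is shut with its bar down behind the catch; no verdict came back.

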